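# True up and check a frame corner with a square

## Robot

A 7-joint arm with a two-finger parallel gripper is mounted at the origin on a cart in front of the work surface, level with it; the furniture and walls round the work are solid. World frame = base frame: x ahead of the robot, y to its left, z up, the work surface at z = 0. Lengths are in m, angles in rad, forces in N, time in s.
With the tool pointing down it reaches from about 0.4 to 0.85 m from the base axis. Payload 10.4 kg.
Tool frame: the origin (TCP) lies at the very end of the fingers, on their centre line; the grasp point (between the pads) lies 19 mm behind it (grasp_offset is the distance from the TCP to the grasp point, in m); z points along the fingers, y is the line along which they close (so a half turn about z gives the same grasp; the last joint's range is limited). The gripper opens to 85 mm and grips with 20 to 120 N. Pads are 22 mm wide; open, the fingers measure 114 mm over their backs; the gripper's body (76 mm by 85 mm) begins 54 mm behind the grasp point. The pads swing forward as they close: fully open they stand 13 mm farther back than shut.
Start: joints at [1.273, 0.332, -0.065, 1.46, 0.022, 1.35, -0.088], TCP at [0.17, -0.602, 0.231] pointing down, gripper open.
Joint ranges: [-2.6, 2.6], [-0.5, 2.12], [-1.47, 1.34], [0.16, 2.42], [-1.27, 4.41], [0.06, 2.06], [-2.6, 2.6]. Speed limits (rad/s): [2.22, 2.22, 2.79, 2.79, 3.14, 3.14, 3.14].

## Interface

Orientations are given as a unit quaternion [x, y, z, w].
In Python, from workcell import * gives the robot as it stands.
- The arm moves only by the tool jog_arm, never from a script. Its argument "plan" is a list of rows, each a list of 3 entries, a list of its own where there are three numbers: the turn, a rotation vector about the tool's x, y, z in rad, then the shift along the tool's x, y, z in m, then the finger opening in m, from 0 to 0.0854. A call has 1 to 8 rows; each row is the pose to reach, as a shift and turn from the pose commanded when the call began, along the tool's axes at that moment; what a row does not reach only later rows make up. A row lasts 1/12 s, in which the tool goes at most 41.7 mm and 7.16 degrees, less where a joint would pass 70% of its speed; a pose out of reach is approached as far as the arm can. A call with a gripper value outside its range is refused whole. The fingers move at their own pace and stop on an object; "force" is the grip in N (left out, the last holds). Time passes only in rows, so rows that repeat a pose let the fingers close. It gives the time, the measured TCP pose, the force, the opening and the grip force at its end, in the units of the state.
- get_obs(): the state, without advancing time (a new reading comes with each control period).
- camera(name): name is "scene" or "top"; returns a dict with "img" (400x640x3 uint8, red, green, blue), "mtx" (3x3 intrinsics, pixels), "k1" (the pictures are not rectified: a ray, as slopes to the right and down, at radius r is drawn at 1 + k1 r^2 times it, then the intrinsics apply), "extrinsics" (4x4, takes a point from camera to world coordinates). Camera axes: x right, y down, z forward; pixel columns grow to the right and rows downward; lengths in m; the calibration is good to about 2 mm. A picture is of the moment at which its call begins. There is no depth.
- hand_in(): hands the job in; it is judged then, once.
The state is a dict: "clock": time; "joint_pos": joint angles; "joint_velocities": joint speeds; "tau": joint torques, N m; "position": TCP position; "ee_rot": TCP orientation; "ft_force": force on the tool from outside, world axes, zero at the start; "torque": the same for the moment, N m; "grip_width": opening from 0.0 (shut) to 1.0 (fully open); "grasp_force": force on a finger pad.
Only numpy, scipy, OpenCV 4.12 (cv2) and the standard library are available. Lean on these libraries where they do the work, as an engineer would, in place of code of your own. Each camera call takes 0.05 s, during which the arm holds its last target. There are 200 camera calls.

## Task

One rail of the frame corner on the plywood board has swung inward on its pin. Take the aluminium square by its knob, keep it flat on the board and press its two outer edges gently but firmly (about 10 N on each) against the inner faces of both rails, so that the loose rail is pushed out square and no gap is left along either face, and hold it pressed there for two seconds. Then lay the square softly back flat in the middle of the cork mat, leaving the loose rail square; touch the rails and board with nothing but the square, and leave the other things on the bench alone.

Things in the scene. Friction and masses are not known exactly. Their poses are not given: they have to be found in the camera images.
- frame: plywood board 200 x 200 x 9 mm, fixed to the bench, with a corner of two wooden rails (tops 33 mm above the bench). Origin at bench level, below where the square's knob axis stands when the square is home; the square's axes are then parallel to these. Inner corner of the rails at x = y = -42 mm, opening toward +x, +y. The board reaches from -82 to +118 mm in x and y
- rail_corner (a point): end of the inner face of the fixed rail, pale wood, 180 x 30 x 24 mm, screwed down with two brass screws (the rules call it frame_c1). Point at the inner corner on the board's top (9 mm above the bench), axes parallel to the frame's. Its inner face is the plane y = 0 of its own frame, from x = -30 to +150 mm; the wood is on the -y side
- loose_corner (a point): corner end of the inner face of the loose rail, a darker wooden rail, 147 x 30 x 24 mm, at the board's top; the rail turns stiffly on an upright brass pin. Its inner face is the plane x = 0 of its own frame, from y = 3 to 150 mm; the wood is on the -x side. When square, its frame coincides with point rail_corner. The pin is at x = -15 mm, y = 14 mm of its frame
- loose_rail (a joint): angle of the loose rail about its pin, rad: 0 = square to the fixed rail; positive = swung inward (its free end toward the frame's +x, into the opening). It turns under about 0.25 N m (about 2.4 N pushed at 120 mm from the corner), stays where it is left and has no stop at 0
- square_knob (a point): centre of the square's grip knob, an upright black cylinder 22 mm in diameter, 15 to 52 mm above the square's underside; this point is on its axis, 36 mm above the underside. Axes are the square's. The outer edges lie in the planes x = -42 mm and y = -42 mm from this point. The round knob can turn a little between the fingers, so the square settles against the faces
- square_corner (a point): outer corner of the square where its two outer edges would meet (relieved by 8 mm), on its underside; axes as the knob point
- square: the aluminium square, an L-shaped plate 12 mm thick, 120 x 120 mm, 0.2 to 0.42 kg; origin on its underside below the knob, z up. Each outer edge runs from 8 to 120 mm from the outer corner. Its -y edge goes against the fixed rail, its -x edge against the loose one. Steel collar round the knob's foot: 32 mm diameter, top at 15 mm. Smooth plate, friction on wood about 0.2
- mat: cork mat, 200 x 200 x 3 mm, fixed, origin under its centre on the bench surface
- tape: roll of masking tape, 104 x 102 x 25 mm, bystander, origin at its underside
- case: round green case, 124 x 127 x 45 mm, bystander, origin at its underside
There are look-alikes about, which are no part of the job. There is more than one size of the square; the job needs the larger.

How it is judged:
On the way:
1. the square is held flush in the corner for 1 s: its corner within 2.5 mm of each inner face, parallel to both rails within 0.025 rad, flat on the board, pressing each rail with more than 4 N (x of square_corner in the frame of rail_corner between -0.0025 and 0.0025 m and y of square_corner in the frame of rail_corner between -0.0025 and 0.0025 m and z of square_corner in the frame of rail_corner between -0.003 and 0.006 m and angle between the x axis of square_corner and the x axis of rail_corner, either way round below 0.025 rad and angle between the y axis of square_corner and the y axis of loose_corner, either way round below 0.025 rad and angle between square's own z axis and vertical below 0.05 rad and contact force between square and frame_c1 above 4 N and contact force between square and loose_rail above 4 N), for 1 s.
At the end, for the whole second after the job is handed in: the loose rail stands within 0.02 rad of square, and the square lies flat, released and at rest on the cork mat with its knob within 50 mm of the mat's centre (value of joint loose_rail between -0.02 and 0.02 rad and horizontal distance between square and mat below 0.05 m and z of square in the frame of mat between -0.001 and 0.006 m and angle between square's own z axis and vertical below 0.05 rad and linear speed of square below 0.01 m/s); the robot touches nothing.
It fails at once if the square is pressed against a rail with more than 25 N (contact force between square and frame_c1 above 25 N or contact force between square and loose_rail above 25 N).
It fails at once if the square is dropped (moving faster than 0.5 m/s with no finger on it) (contact force between the fingers and square below 0.1 N and linear speed of square above 0.5 m/s).
It fails at once if the robot itself touches the rails or board (contact force between any of the fingers, the arm and frame above 1 N).
It fails at once if a bystander is moved by more than 20 mm (distance of any of tape, case from where it was at the start of the episode above 0.02 m).
It also fails if it takes over 70 s, if anything falls off the work surface, if the arm or the gripper's body presses on something with over 40 N, if the wrist force passes 120 N, or if a joint passes its speed limit or range.

## Working session

There is one attempt and no reset: what is moved stays moved. The work goes in short steps, Python scripts to look and compute and a tool call to move; the robot and the scene stay as the last step left them, time stands still between calls to the robot, and variables do not carry over. Pictures are saved under pics/ and viewed, at most 10 in all, crops included, and the job is handed in when it is done.

Besides the shell and the picture viewer there is one more tool, called after "Emit:" in YAML: its name, and indented under it one key for each argument. jog_arm: Moves the arm, as the interface text tells. Its arguments: {"type":"object","properties":{"plan":{"type":"array"},"force":{"type":"number"}},"required":["plan"]}

```bash
mkdir -p pics; ls
python3 - <<'E'
from workcell import *
import cv2
for n in("scene","top"):
    c=camera(n); cv2.imwrite(f"pics/{n}0.png",c["img"][:,:,::-1]); print(c["mtx"],c["k1"],c["extrinsics"])
print(get_obs())
E
```

```text
pics
[[415.17750936   0.         320.36339292]
 [  0.         415.17750936 205.47033204]
 [  0.           0.           1.        ]] -0.02816910305823646 [[-0.81884406 -0.24799603  0.5176798  -0.10481336]
 [-0.57376489  0.38029086 -0.72537763  0.88531731]
 [-0.01697812 -0.89099766 -0.45369033  0.6916313 ]
 [ 0.          0.          0.          1.        ]]
[[507.84364887   0.         323.75608982]
 [  0.         507.84364887 202.41331991]
 [  0.           0.           1.        ]] -0.08602235149921324 [[-0.48503715 -0.78461756  0.38615314 -0.04625398]
 [-0.87446602  0.43167048 -0.22129114  0.27287146]
 [ 0.00693801 -0.44501223 -0.89549762  1.58538856]
 [ 0.          0.          0.          1.        ]]
{'clock': 0.1, 'joint_pos': array([ 1.27341502,  0.33280749, -0.06466472,  1.4608739 ,  0.02160445,
        1.34992777, -0.08850547]), 'joint_velocities': array([ 0.0017993 , -0.00308709, -0.00052143, -0.00424673, -0.00211107,
        0.00046688,  0.00056645]), 'tau': array([ 2.01530900e-03, -6.26750207e+01,  4.96443012e-02, -3.92425919e+01,
        1.64340797e-02,  7.10924607e-03, -8.78154492e-05]), 'position': array([ 0.16946362, -0.60122094,  0.23058825]), 'ee_rot': array([ 9.90577777e-01,  1.36949739e-01, -1.28696907e-04, -6.47966757e-04]), 'ft_force': array([-0.52518064,  0.52501868, -0.41712571]), 'torque': array([-0.00933777, -0.03899435, -0.046719  ]), 'grasp_force': 0.0, 'grip_width': 1.0020635232845203}
```

View pics/top0.png

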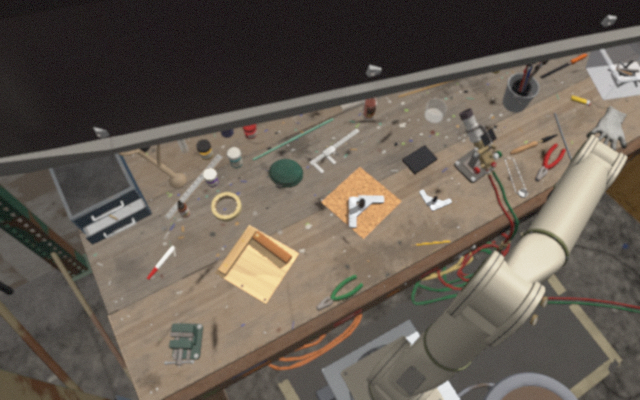

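View pics/scene0.png

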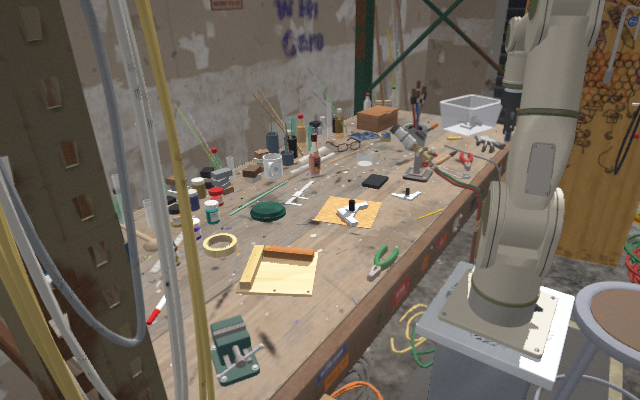

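The top view shows the frame at about (260,262), the larger square on the mat at about (365,207), a small look-alike square at (433,200), the tape at (226,206) and the case at (286,172). Next I need enlarged crops.

```bash
cat > h.py <<'E'
import numpy as np, cv2
from workcell import *
def pix2w(c,uv,z):
    K=c["mtx"];E=c["extrinsics"]
    p=cv2.undistortPoints(np.array(uv,float).reshape(-1,1,2),K,np.array([c["k1"],0,0,0,0.]))[:,0]
    d=np.c_[p,np.ones(len(p))]@E[:3,:3].T
    o=E[:3,3]; return o+d*((np.asarray(z)-o[2])/d[:,2])[:,None]
def w2pix(c,P):
    E=np.linalg.inv(c["extrinsics"]);r=cv2.Rodrigues(E[:3,:3])[0]
    return cv2.projectPoints(np.array(P,float).reshape(-1,1,3),r,E[:3,3],c["mtx"],np.array([c["k1"],0,0,0,0.]))[0][:,0]
def crop(c,x0,y0,w,h,s,name):
    cv2.imwrite("pics/"+name,cv2.resize(c["img"][y0:y0+h,x0:x0+w,::-1],None,fx=s,fy=s,interpolation=cv2.INTER_CUBIC))
E
python3 - <<'E'
from h import *
c=camera("top"); crop(c,210,220,95,85,7,"a.png"); crop(c,310,160,100,80,7,"b.png")
E
```

```text
(no output)
```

View pics/a.png

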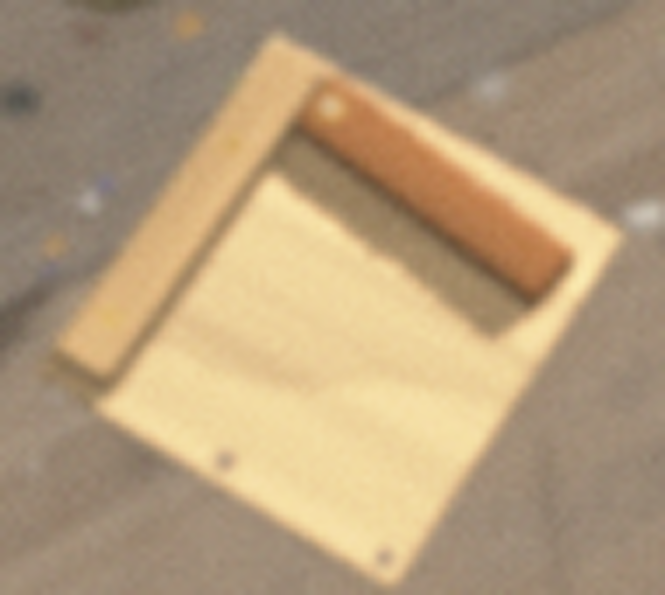

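View pics/b.png

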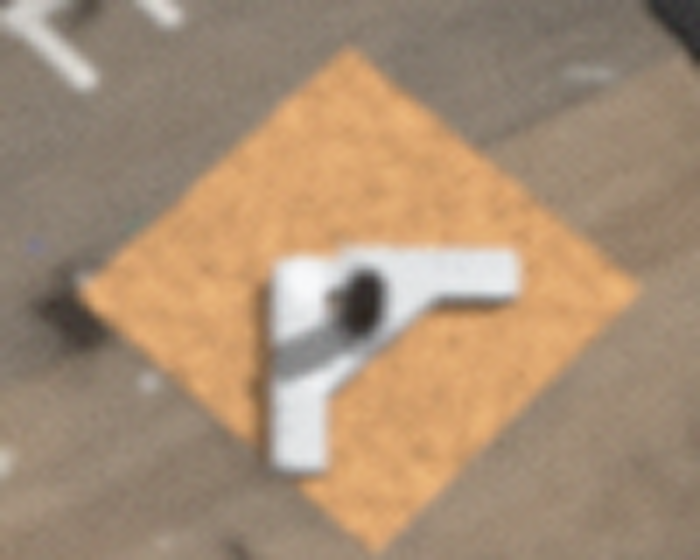

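```bash
cat > fit.py <<'E'
from h import *
from scipy.optimize import least_squares
c=camera("top")
def fit(P,uv,off,x0):
    uv=(np.array(uv)+.5)/7-.5+off; P=np.array(P)/1000.
    def W(q,P=P):
        C,S=np.cos(q[2]),np.sin(q[2]); return np.c_[q[0]+C*P[:,0]-S*P[:,1],q[1]+S*P[:,0]+C*P[:,1],P[:,2]]
    r=least_squares(lambda q:(w2pix(c,W(q))-uv).ravel(),x0,loss='soft_l1')
    print(np.round(r.x,4),np.round(w2pix(c,W(r.x))-uv,1).tolist()); return r.x
g=lambda u,v:list(pix2w(c,[[u,v]],[0])[0][:2])
f=fit([[-82,118,9],[118,118,9],[-72,-72,33],[108,-72,33],[108,-42,33]],[[622,235],[392,585],[275,35],[55,350],[105,385]],[210,220],g(255,255)+[-2.])
f=fit([[-82,118,9],[118,118,9],[-72,-72,33],[108,-72,33],[108,-42,33]],[[622,235],[392,585],[275,35],[55,350],[105,385]],[210,220],g(255,255)+[1.])
for a in(0,-1.5,3):
 s=fit([[-42,78,15],[78,-42,15],[-42,-42,15],[0,0,40]],[[520,250],[272,470],[272,256],[365,300]],[310,160],g(362,204)+[a])
m=fit([[100,100,3],[-100,100,3],[-100,-100,3],[100,-100,3]],[[350,48],[640,288],[377,552],[80,290]],[310,160],g(362,204)+[-1.5])
uv=(np.array([[572,258],[530,302],[300,125]])+.5)/7-.5+[210,220]
w=pix2w(c,uv,[.033]*3)[:,:2]-f[:2];C,S=np.cos(f[2]),np.sin(f[2]);print("loose, frame",w@np.array([[C,-S],[S,C]]))
print("tape,case",g(226,206),g(286,172),"knob pts",pix2w(c,[[362.,201.]],[.055]))
E
python3 fit.py
```

```text
[ 0.5709  0.1764 -4.1801] [[0.3, -0.4], [-0.0, 0.5], [-0.3, 0.8], [-0.2, -0.2], [0.2, -0.6]]
[0.5709 0.1764 2.1031] [[0.3, -0.4], [-0.0, 0.5], [-0.3, 0.8], [-0.2, -0.2], [0.2, -0.6]]
[ 0.5566 -0.2206  2.6202] [[-0.7, 0.4], [0.5, -0.0], [0.3, -1.1], [-0.2, 0.5]]
[ 0.5566 -0.2206 -3.663 ] [[-0.7, 0.4], [0.5, -0.0], [0.3, -1.1], [-0.2, 0.5]]
[ 0.5566 -0.2206  2.6202] [[-0.7, 0.4], [0.5, -0.0], [0.3, -1.1], [-0.2, 0.5]]
[ 0.5776 -0.2362 -1.2832] [[0.3, -0.5], [-80.1, 0.4], [-0.2, 0.1], [80.8, -0.2]]
loose, frame [[-0.05155457  0.10938789]
 [-0.0233883   0.10418078]
 [-0.04239824 -0.03641961]]
tape,case [np.float64(0.7891855028332663), np.float64(0.18591724987776748)] [np.float64(0.8095322730429677), np.float64(-0.05921585209237873)] knob pts [[ 0.5561396 -0.220933   0.055    ]]
```

Emit:
jog_arm:
  plan:
    - [[0, 0, 0], [0, 0, -0.08], 0.0854]
    - [[0, 0, 0], [0, 0, -0.08], 0.0854]
    - [[0, 0, 0], [0.24, -0.13, -0.08], 0.0854]
    - [[0, 0, 0], [0.24, -0.13, -0.08], 0.0854]
    - [[0, 0, 0], [0.24, -0.13, -0.08], 0.0854]
    - [[0, 0, 0], [0.24, -0.13, -0.08], 0.0854]
    - [[0, 0, 0], [0.24, -0.13, -0.08], 0.0854]
    - [[0, 0, 0], [0.24, -0.13, -0.08], 0.0854]
  force: 35

```text
clock: 0.87
position: [0.3499, -0.4256, 0.3114]
ee_rot: [0.991, 0.137, -0.0, 0.0]
ft_force: [0.4, -0.9, 0.1]
grip_width: 0.999
grasp_force: 0.0
```

Emit:
jog_arm:
  plan:
    - [[0, 0, 0], [0.236, -0.132, 0.0], 0.0854]
    - [[0, 0, 0], [0.236, -0.132, 0.0], 0.0854]
    - [[0, 0, 0], [0.236, -0.132, 0.0], 0.0854]
    - [[0, 0, 0], [0.236, -0.132, 0.0], 0.0854]
    - [[0, 0, 0], [0.236, -0.132, 0.0], 0.0854]
    - [[0, 0, 0], [0.236, -0.132, 0.1], 0.0854]
    - [[0, 0, 0], [0.236, -0.132, 0.15], 0.0854]
    - [[0, 0, 0], [0.236, -0.132, 0.18], 0.0854]

```text
clock: 1.53
position: [0.5304, -0.2456, 0.1954]
ee_rot: [0.99, 0.138, 0.001, 0.0]
ft_force: [1.0, -0.2, -0.2]
grip_width: 1.001
grasp_force: 0.0
```

Emit:
jog_arm:
  plan:
    - [[0, 0, 0], [0, 0, 0], 0.0854]
    - [[0, 0, 0], [0, 0, 0], 0.0854]

```text
clock: 1.7
position: [0.5277, -0.2473, 0.1952]
ee_rot: [0.991, 0.137, -0.002, -0.001]
ft_force: [0.6, 0.1, 0.4]
grip_width: 0.999
grasp_force: 0.0
```

```bash
cat > d.py <<'E'
# d.py x y z yaw: shift from the current tool pose, in tool axes
import sys; from h import *; from scipy.spatial.transform import Rotation as R
o=get_obs(); r=R.from_quat(o["ee_rot"]).as_matrix(); t=np.array([float(a) for a in sys.argv[1:4]])
print("t",o["clock"],"pos",o["position"].round(4),"yaw",np.arctan2(r[1,0],r[0,0]).round(4),"tilt",r[:2,2].round(4))
print("shift",(r.T@(t-o["position"])).round(4),"q",o["joint_pos"].round(2))
E
python3 d.py .5566 -.2206 .022
python3 - <<'E'
from h import *
c=camera("scene");crop(c,290,140,130,110,5,"s1.png")
E
```

```text
t 1.7 pos [ 0.5277 -0.2473  0.1952] yaw 0.2756 tilt [-0.0036  0.0017]
shift [ 0.0356 -0.0174  0.1731] q [ 0.69  0.29 -0.4   1.61  0.12  1.27 -1.02]
```

View pics/s1.png

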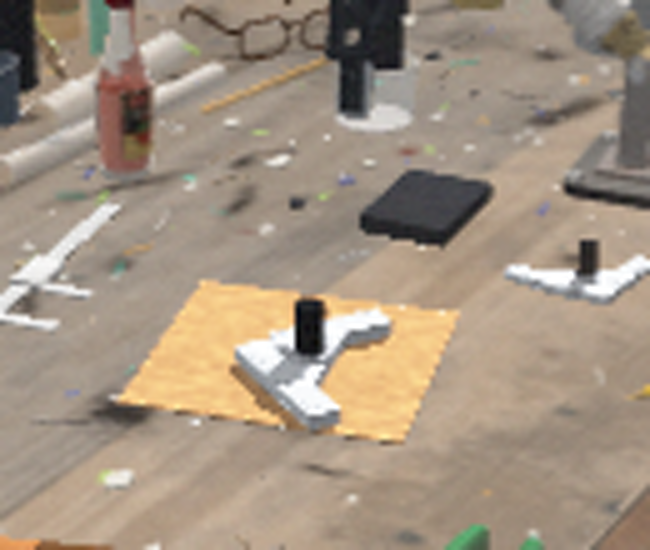

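The scene crop shows the knob axis at crop (310,326), which is full-image pixel (352,205). The larger square is on the mat and the gripper is still clear of it, above and behind.

Run:
```python
from h import *
c=camera("scene")
print(pix2w(c,[[310/5+290-.4,326/5+140-.4]],[.037]))
t=camera("top"); print(pix2w(t,(np.array([[350,48],[640,288],[377,552],[80,290]])+.5)/7-.5+[310,160],[.003]*4).mean(0))
# frame cross-check: project fitted frame in scene view
f=[.5709,.1764,2.1031];C,S=np.cos(f[2]),np.sin(f[2])
P=np.array([[118,118,9],[-82,118,9],[-72,-72,33],[108,-72,33],[108,-42,33],[-42,-42,33]])/1000
W=np.c_[f[0]+C*P[:,0]-S*P[:,1],f[1]+S*P[:,0]+C*P[:,1],P[:,2]]
uv=w2pix(c,W);print(uv.round(1))
im=cv2.resize(c["img"][230:310,225:335,::-1],None,fx=6,fy=6,interpolation=cv2.INTER_CUBIC)
for u in uv: cv2.circle(im,tuple(((u-[225,230]+.5)*6-.5).round().astype(int).tolist()),3,(0,0,255),1)
cv2.imwrite("pics/s2.png",im)
```

```text
[[ 0.55405315 -0.22491062  0.037     ]]
[ 0.57781009 -0.23545815  0.003     ]
[[309.9 294.3]
 [316.7 251.2]
 [252.6 244.4]
 [237.1 281.6]
 [248.4 282.1]
 [260.4 250.2]]
```

View pics/s2.png

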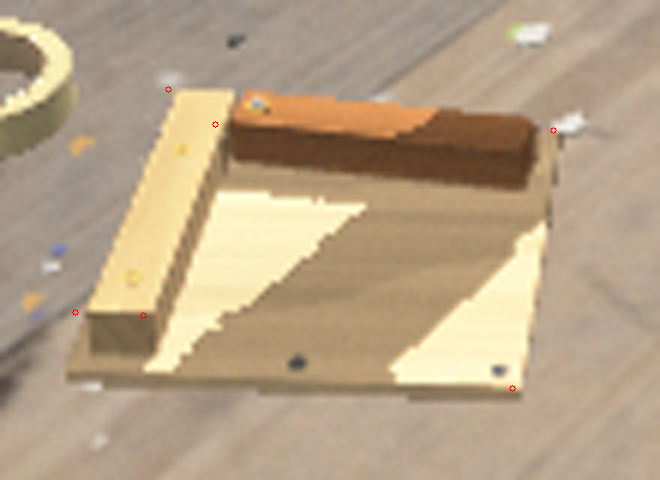

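The scene crop shows the fitted frame lying about 2 px to the left of the real one. For example, the rail corners are at crop (178,90), (90,310) and (157,312), and the board corners at (522,386) and (556,132). The knob shows the same bias, so I'll fit both cameras together.

```bash
python3 - <<'E'
from h import *
from scipy.optimize import least_squares
c=camera("scene");t=camera("top")
P=np.array([[-82,118,9],[118,118,9],[-72,-72,33],[108,-72,33],[108,-42,33]])/1000
ut=(np.array([[622,235],[392,585],[275,35],[55,350],[105,385]])+.5)/7-.5+[210,220]
us=(np.array([[556,132],[522,386],[178,90],[90,310],[157,312]])+.5)/6-.5+[225,230]
def W(q):
    C,S=np.cos(q[2]),np.sin(q[2]);return np.c_[q[0]+C*P[:,0]-S*P[:,1],q[1]+S*P[:,0]+C*P[:,1],P[:,2]]
for a,b in((1,0),(0,1),(1,1)):
    r=least_squares(lambda q:np.r_[a*(w2pix(t,W(q))-ut).ravel(),b*(w2pix(c,W(q))-us).ravel()],[.57,.176,2.1]);print(r.x.round(4),r.fun[-10:].round(1))
E
python3 d.py .5553 -.2228 .022
```

```text
[0.571  0.1764 2.1032] [-0. -0. -0.  0. -0. -0. -0.  0. -0.  0.]
[0.5677 0.1731 2.1089] [ 0.8 -0.7  0.4 -0.  -0.3 -0.3 -0.5  0.3 -0.3  0.3]
[0.5689 0.1745 2.1064] [ 0.3 -0.6 -0.4  0.2 -0.9 -0.3 -1.3  0.3 -1.1  0.4]
t 1.95 pos [ 0.5294 -0.2491  0.1989] yaw 0.2732 tilt [ 0.0034 -0.0021]
shift [ 0.0316 -0.0188  0.1769] q [ 0.69  0.29 -0.4   1.6   0.12  1.27 -1.02]
```

Emit:
jog_arm:
  plan:
    - [[0, 0, 0], [0.032, -0.0185, 0.04], 0.0854]
    - [[0, 0, 0], [0.032, -0.0185, 0.08], 0.0854]
    - [[0, 0, 0], [0.032, -0.0185, 0.11], 0.0854]
    - [[0, 0, 0], [0.032, -0.0185, 0.11], 0.0854]
    - [[0, 0, 0], [0.032, -0.0185, 0.11], 0.0854]
    - [[0, 0, 0], [0.032, -0.0185, 0.11], 0.0854]

```text
clock: 2.45
position: [0.5557, -0.2225, 0.0892]
ee_rot: [0.991, 0.136, 0.001, 0.001]
ft_force: [-0.2, -0.7, 0.4]
grip_width: 1.0
grasp_force: 0.0
```

```bash
cat > d.py <<'E'
# d.py x y z yaw [n]: averaged tool pose and the shift to a target, in tool axes
import sys; from h import *; from scipy.spatial.transform import Rotation as R
O=[get_obs()]
for i in range(6): camera("top"); O.append(get_obs())
av=lambda k:np.mean([o[k] for o in O],0)
p=av("position"); r=R.from_quat([o["ee_rot"] for o in O]).mean().as_matrix()
t=np.array([float(a) for a in sys.argv[1:4]]); yaw=np.arctan2(r[1,0],r[0,0])
f=av("ft_force");F=2.106;fr=np.array([[np.cos(F),np.sin(F)],[-np.sin(F),np.cos(F)]])
print("t",O[-1]["clock"],"pos",p.round(4),"sd",np.std([o["position"] for o in O],0).round(4),"yaw",yaw.round(4),"tilt",r[:2,2].round(4))
print("shift",(r.T@(t-p)).round(4),"force in frame axes",(fr@f[:2]).round(1),"z",f[2].round(1),"mz",av("torque")[2].round(3),"grip",O[-1]["grip_width"].round(3),O[-1]["grasp_force"])
print("knob in frame",(fr@(p[:2]-[.5693,.1747])).round(4), "tool axes in frame x",(fr@r[:2,0]).round(3),"y",(fr@r[:2,1]).round(3))
E
python3 d.py .5553 -.2228 .022
```

```text
t 2.75 pos [ 0.5557 -0.2222  0.0889] sd [0.0003 0.0003 0.0007] yaw 0.2739 tilt [ 0.0034 -0.0017]Traceback (most recent call last):
  File "d.py", line 10, in <module>
    print("shift",(r.T@(t-p)).round(4),"force in frame axes",(fr@f[:2]).round(1),"z",f[2].round(1),"mz",av("torque")[2].round(3),"grip",O[-1]["grip_width"].round(3),O[-1]["grasp_force"])
                                                                                                                                        ^^^^^^^^^^^^^^^^^^^^^^^^^
AttributeError: 'float' object has no attribute 'round'
```

```bash
sed -i 's/O\[-1\]\["grip_width"\].round(3)/round(O[-1]["grip_width"],3)/' d.py
```

Emit:
jog_arm:
  plan:
    - [[0, 0, 0], [0, 0, 0.03], 0.0854]
    - [[0, 0, 0], [0, 0, 0.055], 0.0854]
    - [[0, 0, 0], [0, 0, 0.066], 0.0854]
    - [[0, 0, 0], [0, 0, 0.066], 0.05]
    - [[0, 0, 0], [0, 0, 0.066], 0.035]
    - [[0, 0, 0], [0, 0, 0.066], 0.02]
    - [[0, 0, 0], [0, 0, 0.066], 0.01]
    - [[0, 0, 0], [0, 0, 0.066], 0.01]
  force: 35

```text
clock: 3.42
position: [0.5554, -0.2217, 0.0216]
ee_rot: [0.991, 0.137, 0.001, 0.001]
ft_force: [0.4, -0.5, 0.4]
grip_width: 0.297
grasp_force: 0.0
```

Emit:
jog_arm:
  plan:
    - [[0, 0, 0], [0, 0, 0], 0.01]
    - [[0, 0, 0], [0, 0, 0], 0.01]
    - [[0, 0, 0], [0, 0, 0], 0.01]
    - [[0, 0, 0], [0, 0, 0], 0.01]

```text
clock: 3.75
position: [0.5554, -0.2218, 0.0217]
ee_rot: [0.991, 0.137, 0.001, 0.001]
ft_force: [-1.2, -1.2, 6.6]
grip_width: 0.246
grasp_force: 34.0
```

```bash
python3 d.py .5553 -.2228 .022
```

```text
t 4.05 pos [ 0.5554 -0.2218  0.0217] sd [0. 0. 0.] yaw 0.2745 tilt [ 0.0021 -0.0012]
shift [-0.0004  0.0009 -0.0003] force in frame axes [-0.1  1.2] z 6.2 mz -0.003 grip 0.249 33.997830748558044
knob in frame [-0.334   0.2142] tool axes in frame x [-0.258 -0.966] y [-0.966  0.258]
```

Emit:
jog_arm:
  plan:
    - [[0, 0, 0], [0, 0, -0.01], 0.01]
    - [[0, 0, 0], [0, 0, -0.03], 0.01]
    - [[0, 0, 0], [0, 0, -0.06], 0.01]
    - [[0, 0, 0], [0, 0, -0.08], 0.01]
    - [[0, 0, 0], [0, 0, -0.08], 0.01]
    - [[0, 0, 0], [0, 0, -0.08], 0.01]

```text
clock: 4.55
position: [0.5549, -0.2213, 0.1013]
ee_rot: [0.991, 0.137, 0.001, 0.001]
ft_force: [-0.2, 0.4, -3.4]
grip_width: 0.246
grasp_force: 34.8
```

```bash
python3 d.py .5468 .1892 .10
```

```text
t 4.85 pos [ 0.5538 -0.221   0.0993] sd [0.0005 0.0001 0.0009] yaw 0.2748 tilt [-0.0015  0.0005]
shift [ 0.1046 -0.3967 -0.0005] force in frame axes [ 0.3 -0.1] z -4.0 mz -0.0 grip 0.245 34.84580218791962
knob in frame [-0.3325  0.2151] tool axes in frame x [-0.257 -0.966] y [-0.966  0.257]
```

Lifted, about 0.4 kg. Next I carry it over the frame while turning it.

Emit:
jog_arm:
  plan:
    - [[0, 0, 0.06], [0.013, -0.05, 0], 0.01]
    - [[0, 0, 0.12], [0.023, -0.085, 0], 0.01]
    - [[0, 0, 0.18], [0.033, -0.12, 0], 0.01]
    - [[0, 0, 0.24], [0.043, -0.155, 0], 0.01]
    - [[0, 0, 0.3], [0.053, -0.19, 0], 0.01]
    - [[0, 0, 0.36], [0.06, -0.225, 0], 0.01]
    - [[0, 0, 0.4], [0.065, -0.25, 0], 0.01]
    - [[0, 0, 0.4], [0.065, -0.25, 0], 0.01]

```text
clock: 5.52
position: [0.5481, 0.0446, 0.1]
ee_rot: [0.998, -0.06, -0.0, -0.002]
ft_force: [-0.5, 0.1, -3.3]
grip_width: 0.247
grasp_force: 35.1
```

```bash
python3 d.py .5468 .1892 .10
```

```text
t 5.8167 pos [0.5489 0.0382 0.0998] sd [0.0004 0.0032 0.0001] yaw -0.1235 tilt [-0.0006  0.0003]
shift [-0.0207 -0.1496 -0.0002] force in frame axes [-0.6  0.3] z -3.5 mz 0.006 grip 0.242 35.11622965335846
knob in frame [-0.107   0.0872] tool axes in frame x [-0.612 -0.791] y [-0.791  0.612]
```

Emit:
jog_arm:
  plan:
    - [[0, 0, 0.06], [-0.005, -0.035, 0], 0.01]
    - [[0, 0, 0.118], [-0.01, -0.07, 0], 0.01]
    - [[0, 0, 0.118], [-0.015, -0.105, 0], 0.01]
    - [[0, 0, 0.118], [-0.018, -0.13, 0], 0.01]
    - [[0, 0, 0.118], [-0.021, -0.15, 0], 0.01]
    - [[0, 0, 0.118], [-0.021, -0.15, 0], 0.01]
    - [[0, 0, 0.118], [-0.021, -0.15, 0], 0.01]
    - [[0, 0, 0.118], [-0.021, -0.15, 0], 0.01]

```text
clock: 6.48
position: [0.5475, 0.1868, 0.0999]
ee_rot: [0.993, -0.122, -0.0, 0.001]
ft_force: [-0.9, -0.7, -3.8]
grip_width: 0.245
grasp_force: 35.4
```

```bash
python3 d.py .5468 .1892 .06
python3 - <<'E'
from h import *
c=camera("scene");crop(c,225,215,115,95,6,"s3.png")
E
```

```text
t 6.7833 pos [0.5475 0.187  0.1   ] sd [0.0001 0.0004 0.0001] yaw -0.2452 tilt [-0.     -0.0007]
shift [-0.0012 -0.002   0.04  ] force in frame axes [-0.1 -0.1] z -3.3 mz -0.008 grip 0.246 35.420313477516174
knob in frame [0.0217 0.0125] tool axes in frame x [-0.704 -0.711] y [-0.711  0.704]
```

View pics/s3.png

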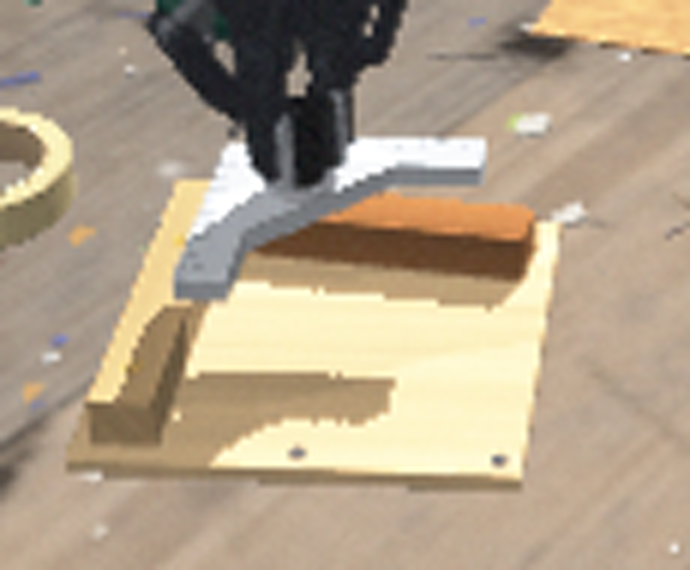

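The square hangs just above the opening, lined up with the frame, and the gripper is clear of the rails. I'll move 6 mm further from the loose rail and lower it.

Emit:
jog_arm:
  plan:
    - [[0, 0, 0], [-0.006, -0.003, 0], 0.01]
    - [[0, 0, 0], [-0.006, -0.003, 0.02], 0.01]
    - [[0, 0, 0], [-0.006, -0.003, 0.04], 0.01]
    - [[0, 0, 0], [-0.006, -0.003, 0.055], 0.01]
    - [[0, 0, 0], [-0.006, -0.003, 0.065], 0.01]
    - [[0, 0, 0], [-0.006, -0.003, 0.069], 0.01]
    - [[0, 0, 0], [-0.006, -0.003, 0.069], 0.01]
    - [[0, 0, 0], [-0.006, -0.003, 0.069], 0.01]

```text
clock: 7.5
position: [0.5423, 0.1932, 0.0318]
ee_rot: [0.993, -0.121, 0.0, -0.0]
ft_force: [0.1, 0.7, -3.3]
grip_width: 0.247
grasp_force: 35.5
```

```bash
python3 d.py .5468 .1892 .0277
python3 - <<'E'
from h import *
c=camera("scene");crop(c,225,215,115,95,6,"s4.png")
E
```

```text
t 7.8 pos [0.5425 0.1931 0.032 ] sd [0.0001 0.0001 0.0002] yaw -0.2432 tilt [0.0013 0.0003]
shift [0.0051 0.0028 0.0043] force in frame axes [-0.2  0.1] z -3.3 mz 0.01 grip 0.245 35.53529620170593
knob in frame [0.0295 0.0136] tool axes in frame x [-0.702 -0.712] y [-0.712  0.702]
```

View pics/s4.png

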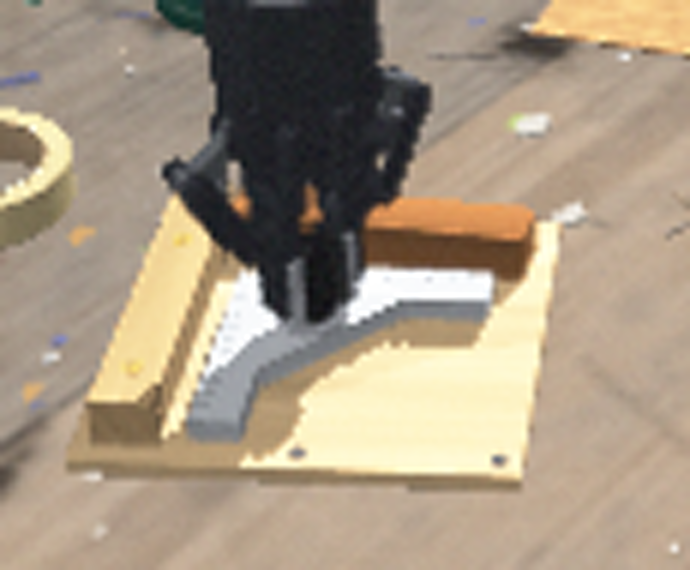

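The square sits inside the corner, clear of both rails and 3 mm above the board. Now I lower it to touch.

Emit:
jog_arm:
  plan:
    - [[0, 0, 0], [0, 0, 0.002], 0.01]
    - [[0, 0, 0], [0, 0, 0.003], 0.01]
    - [[0, 0, 0], [0, 0, 0.004], 0.01]
    - [[0, 0, 0], [0, 0, 0.0045], 0.01]
    - [[0, 0, 0], [0, 0, 0.0045], 0.01]

```text
clock: 8.27
position: [0.5423, 0.193, 0.0277]
ee_rot: [0.993, -0.121, 0.0, 0.0]
ft_force: [-3.3, -1.6, 8.1]
grip_width: 0.244
grasp_force: 36.6
```

```bash
python3 d.py .5468 .1892 .0277
```

```text
t 8.5667 pos [0.5423 0.193  0.0277] sd [0. 0. 0.] yaw -0.2432 tilt [ 0.0008 -0.0003]
shift [ 0.0052  0.0026 -0.    ] force in frame axes [0.3 4.2] z 8.3 mz -0.033 grip 0.246 36.588608622550964
knob in frame [0.0295 0.0139] tool axes in frame x [-0.702 -0.712] y [-0.712  0.702]
```

Emit:
jog_arm:
  plan:
    - [[0, 0, 0], [0, 0, -0.0004], 0.01]
    - [[0, 0, 0], [0.0014, -0.0014, -0.0004], 0.01]
    - [[0, 0, 0], [0.0028, -0.0028, -0.0004], 0.01]
    - [[0, 0, 0], [0.0042, -0.0042, -0.0004], 0.01]
    - [[0, 0, 0], [0.0056, -0.0056, -0.0004], 0.01]
    - [[0, 0, 0], [0.0064, -0.0064, -0.0004], 0.01]
    - [[0, 0, 0], [0.0064, -0.0064, -0.0004], 0.01]

```text
clock: 9.15
position: [0.5504, 0.1976, 0.0277]
ee_rot: [0.993, -0.121, 0.0, 0.0]
ft_force: [-1.4, -1.2, 5.2]
grip_width: 0.251
grasp_force: 36.3
```

```bash
python3 d.py .5468 .1892 .0277
```

```text
t 9.45 pos [0.5504 0.1976 0.0277] sd [0. 0. 0.] yaw -0.2433 tilt [0.001 0.   ]
shift [-0.0014  0.009  -0.    ] force in frame axes [-0.3  2. ] z 5.0 mz 0.003 grip 0.246 36.27811074256897
knob in frame [0.0294 0.0046] tool axes in frame x [-0.702 -0.712] y [-0.712  0.702]
```

Emit:
jog_arm:
  plan:
    - [[0, 0, 0], [0.0005, -0.0005, 0], 0.01]
    - [[0, 0, 0], [0.0011, -0.0011, 0], 0.01]
    - [[0, 0, 0], [0.0011, -0.0011, 0], 0.01]

```text
clock: 9.7
position: [0.5515, 0.1984, 0.0277]
ee_rot: [0.993, -0.121, 0.0, 0.0]
ft_force: [-2.5, -1.4, 6.0]
grip_width: 0.248
grasp_force: 36.4
```

Emit:
jog_arm:
  plan:
    - [[0, 0, 0], [0.0005, -0.0005, 0], 0.01]
    - [[0, 0, 0], [0.001, -0.001, 0], 0.01]
    - [[0, 0, 0], [0.001, -0.001, 0], 0.01]

```text
clock: 9.95
position: [0.5527, 0.199, 0.0277]
ee_rot: [0.993, -0.121, 0.0, 0.0]
ft_force: [-2.5, -2.3, 6.6]
grip_width: 0.248
grasp_force: 36.5
```

```bash
python3 d.py .5468 .1892 .0277
```

```text
t 10.25 pos [0.5527 0.1991 0.0277] sd [0. 0. 0.] yaw -0.2433 tilt [ 0.0007 -0.0002]
shift [-0.0034  0.011  -0.    ] force in frame axes [-0.2  3.4] z 6.6 mz 0.011 grip 0.246 36.382495164871216
knob in frame [0.0294 0.0018] tool axes in frame x [-0.702 -0.712] y [-0.712  0.702]
```

Emit:
jog_arm:
  plan:
    - [[0, 0, 0], [0.0004, -0.0004, -0.0003], 0.01]
    - [[0, 0, 0], [0.0009, -0.0009, -0.0003], 0.01]
    - [[0, 0, 0], [0.0009, -0.0009, -0.0003], 0.01]

```text
clock: 10.5
position: [0.5537, 0.1997, 0.0277]
ee_rot: [0.993, -0.121, 0.0, 0.0]
ft_force: [-2.2, -1.4, 6.4]
grip_width: 0.245
grasp_force: 36.3
```

Emit:
jog_arm:
  plan:
    - [[0, 0, 0], [0.0004, -0.0004, 0], 0.01]
    - [[0, 0, 0], [0.0008, -0.0008, 0], 0.01]
    - [[0, 0, 0], [0.0008, -0.0008, 0], 0.01]

```text
clock: 10.75
position: [0.5544, 0.2001, 0.0276]
ee_rot: [0.993, -0.121, -0.0, 0.0]
ft_force: [-4.3, -3.4, 7.8]
grip_width: 0.248
grasp_force: 36.6
```

```bash
python3 d.py .5468 .1892 .0277
```

```text
t 11.05 pos [0.5544 0.2001 0.0277] sd [0. 0. 0.] yaw -0.2432 tilt [-0.0001 -0.0007]
shift [-0.0048  0.0124 -0.    ] force in frame axes [-0.4  4.7] z 7.4 mz 0.073 grip 0.245 36.50273859500885
knob in frame [ 0.0294 -0.0001] tool axes in frame x [-0.702 -0.712] y [-0.712  0.702]
```

Emit:
jog_arm:
  plan:
    - [[0, 0, 0], [0.0004, -0.0004, -0.0003], 0.01]
    - [[0, 0, 0], [0.0006, -0.0006, -0.0004], 0.01]
    - [[0, 0, 0], [0.0006, -0.0006, -0.0004], 0.01]

```text
clock: 11.3
position: [0.5547, 0.2001, 0.0277]
ee_rot: [0.993, -0.121, -0.0, 0.001]
ft_force: [-5.1, -3.8, 5.3]
grip_width: 0.243
grasp_force: 36.4
```

```bash
python3 d.py .5468 .1892 .0277
```

```text
t 11.6 pos [0.5547 0.2001 0.0277] sd [0. 0. 0.] yaw -0.2432 tilt [-0.0011 -0.0013]
shift [-0.005   0.0125  0.    ] force in frame axes [-0.9  6.1] z 5.6 mz 0.146 grip 0.245 36.38420104980469
knob in frame [ 0.0293 -0.0004] tool axes in frame x [-0.702 -0.712] y [-0.712  0.702]
```

Emit:
jog_arm:
  plan:
    - [[0, 0, -0.005], [0, 0, 0], 0.01]
    - [[0, 0, -0.01], [0.0003, -0.0003, 0], 0.01]
    - [[0, 0, -0.01], [0.0003, -0.0003, 0], 0.01]

```text
clock: 11.85
position: [0.5548, 0.2001, 0.0277]
ee_rot: [0.993, -0.116, -0.001, 0.001]
ft_force: [-6.6, -4.5, 7.8]
grip_width: 0.244
grasp_force: 36.6
```

```bash
python3 d.py .5468 .1892 .0277
```

```text
t 12.15 pos [0.5548 0.2001 0.0277] sd [0. 0. 0.] yaw -0.2336 tilt [-0.0018 -0.0017]
shift [-0.0052  0.0125  0.    ] force in frame axes [-0.5  8.1] z 7.6 mz -0.019 grip 0.245 36.589529514312744
knob in frame [ 0.0292 -0.0005] tool axes in frame x [-0.695 -0.719] y [-0.719  0.695]
```

Emit:
jog_arm:
  plan:
    - [[0, 0, 0], [0.0014, 0.0014, 0], 0.01]
    - [[0, 0, 0], [0.0028, 0.0029, 0], 0.01]
    - [[0, 0, 0], [0.0042, 0.0043, 0], 0.01]
    - [[0, 0, 0], [0.0056, 0.0057, 0], 0.01]
    - [[0, 0, 0], [0.007, 0.0072, 0], 0.01]
    - [[0, 0, 0], [0.0084, 0.0086, 0], 0.01]
    - [[0, 0, 0], [0.0084, 0.0086, 0], 0.01]

```text
clock: 12.73
position: [0.5594, 0.1922, 0.0277]
ee_rot: [0.993, -0.115, -0.002, -0.0]
ft_force: [-12.9, 1.0, 10.9]
grip_width: 0.249
grasp_force: 36.8
```

```bash
python3 d.py .5468 .1892 .0277
```

```text
t 13.0333 pos [0.5594 0.1922 0.0277] sd [0. 0. 0.] yaw -0.2315 tilt [-0.0039  0.0004]
shift [-0.0116  0.0058  0.    ] force in frame axes [ 7.8 10.3] z 10.3 mz -0.026 grip 0.247 36.820988059043884
knob in frame [ 0.0201 -0.0004] tool axes in frame x [-0.694 -0.72 ] y [-0.72   0.694]
```

Emit:
jog_arm:
  plan:
    - [[0, 0, 0], [0, 0.0005, -0.0006], 0.01]
    - [[0, 0, 0], [0.0011, 0.0018, -0.0008], 0.01]
    - [[0, 0, 0], [0.0025, 0.0032, -0.0008], 0.01]
    - [[0, 0, 0], [0.0039, 0.0046, -0.0008], 0.01]
    - [[0, 0, 0], [0.0052, 0.006, -0.0008], 0.01]
    - [[0, 0, 0], [0.0052, 0.006, -0.0008], 0.01]

```text
clock: 13.53
position: [0.5646, 0.1835, 0.028]
ee_rot: [0.993, -0.116, -0.001, 0.0]
ft_force: [-5.9, 0.6, -1.0]
grip_width: 0.25
grasp_force: 35.7
```

```bash
python3 d.py .5468 .1892 .0277
```

```text
t 13.8333 pos [0.5646 0.1835 0.028 ] sd [0. 0. 0.] yaw -0.2334 tilt [-0.0018 -0.0001]
shift [-0.0187 -0.0014  0.0003] force in frame axes [3.1 4.8] z -0.7 mz -0.053 grip 0.246 35.69895029067993
knob in frame [ 0.0099 -0.0005] tool axes in frame x [-0.695 -0.719] y [-0.719  0.695]
```

Emit:
jog_arm:
  plan:
    - [[0, 0, 0], [0.0014, 0.001, 0], 0.01]
    - [[0, 0, 0], [0.0027, 0.0023, 0.0001], 0.01]
    - [[0, 0, 0], [0.0041, 0.0037, 0.0001], 0.01]
    - [[0, 0, 0], [0.0052, 0.0048, 0.0001], 0.01]
    - [[0, 0, 0], [0.0052, 0.0048, 0.0001], 0.01]

```text
clock: 14.25
position: [0.5677, 0.1783, 0.028]
ee_rot: [0.993, -0.116, -0.002, 0.0]
ft_force: [-9.9, 0.9, 2.9]
grip_width: 0.244
grasp_force: 36.1
```

```bash
python3 d.py .5468 .1892 .0277
```

```text
t 14.55 pos [0.5677 0.1783 0.028 ] sd [0. 0. 0.] yaw -0.2326 tilt [-0.0033  0.0002]
shift [-0.0228 -0.0058  0.0003] force in frame axes [6.4 8.4] z 3.2 mz -0.072 grip 0.249 36.07563078403473
knob in frame [ 0.004  -0.0004] tool axes in frame x [-0.695 -0.719] y [-0.719  0.695]
```

Emit:
jog_arm:
  plan:
    - [[0, 0, 0], [0.0006, 0.0008, -0.0003], 0.01]
    - [[0, 0, 0], [0.0013, 0.0015, -0.0003], 0.01]
    - [[0, 0, 0], [0.0013, 0.0015, -0.0003], 0.01]

```text
clock: 14.8
position: [0.5689, 0.1762, 0.0281]
ee_rot: [0.993, -0.116, -0.001, 0.0]
ft_force: [-7.7, 0.5, -0.2]
grip_width: 0.249
grasp_force: 35.8
```

Emit:
jog_arm:
  plan:
    - [[0, 0, 0], [0.0005, 0.0005, 0], 0.01]
    - [[0, 0, 0], [0.0008, 0.0008, -0.0001], 0.01]
    - [[0, 0, 0], [0.0008, 0.0008, -0.0001], 0.01]

```text
clock: 15.05
position: [0.5695, 0.1753, 0.0281]
ee_rot: [0.993, -0.116, -0.001, 0.0]
ft_force: [-7.6, 2.5, -0.6]
grip_width: 0.246
grasp_force: 35.8
```

```bash
python3 d.py .5468 .1892 .0277
```

```text
t 15.35 pos [0.5695 0.1753 0.0281] sd [0. 0. 0.] yaw -0.2329 tilt [-0.0028  0.    ]
shift [-0.0253 -0.0083  0.0005] force in frame axes [5.1 5.6] z -0.6 mz -0.038 grip 0.241 35.75745642185211
knob in frame [ 0.0004 -0.0005] tool axes in frame x [-0.695 -0.719] y [-0.719  0.695]
```

Emit:
jog_arm:
  plan:
    - [[0, 0, 0], [0.0005, 0.0005, 0], 0.01]
    - [[0, 0, 0], [0.0008, 0.0008, 0], 0.01]
    - [[0, 0, 0], [0.0008, 0.0008, 0], 0.01]

```text
clock: 15.6
position: [0.57, 0.1743, 0.0281]
ee_rot: [0.993, -0.116, -0.001, 0.0]
ft_force: [-8.2, 1.5, -0.9]
grip_width: 0.244
grasp_force: 35.8
```

```bash
python3 d.py .5468 .1892 .0277;  python3 - <<'E'
from h import *
c=camera("scene");crop(c,225,215,115,95,6,"s5.png")
E
```

```text
t 15.9 pos [0.57   0.1743 0.0281] sd [0. 0. 0.] yaw -0.2329 tilt [-0.0029  0.    ]
shift [-0.026  -0.0091  0.0005] force in frame axes [5.3 5.9] z -0.6 mz -0.065 grip 0.247 35.75749397277832
knob in frame [-0.0007 -0.0004] tool axes in frame x [-0.695 -0.719] y [-0.719  0.695]
```

View pics/s5.png

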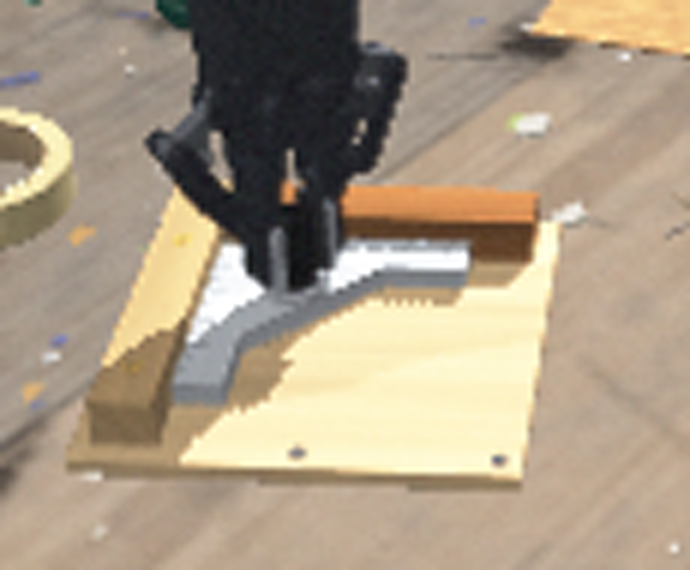

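The square is flush along the fixed rail, and the loose rail is almost square. I keep advancing in small steps.

Emit:
jog_arm:
  plan:
    - [[0, 0, 0], [0.0005, 0.0005, 0], 0.01]
    - [[0, 0, 0], [0.0008, 0.0008, 0], 0.01]
    - [[0, 0, 0], [0.0008, 0.0008, 0], 0.01]

```text
clock: 16.2
position: [0.5701, 0.1742, 0.0281]
ee_rot: [0.993, -0.116, -0.002, -0.0]
ft_force: [-9.6, 3.8, 0.6]
grip_width: 0.247
grasp_force: 35.8
```

Emit:
jog_arm:
  plan:
    - [[0, 0, 0], [0.0004, 0.0004, 0], 0.01]
    - [[0, 0, 0], [0.0007, 0.0007, 0], 0.01]
    - [[0, 0, 0], [0.0007, 0.0007, 0], 0.01]

```text
clock: 16.45
position: [0.5702, 0.1741, 0.0281]
ee_rot: [0.993, -0.116, -0.002, -0.0]
ft_force: [-11.2, 4.3, 1.8]
grip_width: 0.244
grasp_force: 35.9
```

```bash
python3 d.py .5468 .1892 .0277
```

```text
t 16.75 pos [0.5702 0.1741 0.0281] sd [0. 0. 0.] yaw -0.2316 tilt [-0.0042  0.0014]
shift [-0.0262 -0.0093  0.0006] force in frame axes [10.2  7.9] z 1.5 mz -0.11 grip 0.247 35.94103932380676
knob in frame [-0.001  -0.0004] tool axes in frame x [-0.694 -0.72 ] y [-0.72   0.694]
```

Emit:
jog_arm:
  plan:
    - [[0, 0, 0.003], [0.0003, 0, 0], 0.01]
    - [[0, 0, 0.005], [0.0006, 0, 0], 0.01]
    - [[0, 0, 0.005], [0.0006, 0, 0], 0.01]

```text
clock: 17.0
position: [0.5702, 0.1741, 0.0281]
ee_rot: [0.993, -0.118, -0.003, -0.0]
ft_force: [-14.6, 5.0, 4.2]
grip_width: 0.244
grasp_force: 36.3
```

```bash
python3 d.py .5468 .1892 .0277
```

```text
t 17.3 pos [0.5702 0.1741 0.0281] sd [0. 0. 0.] yaw -0.2361 tilt [-0.0052  0.0012]
shift [-0.0263 -0.0092  0.0006] force in frame axes [11.8 10.1] z 4.0 mz -0.012 grip 0.246 36.23194456100464
knob in frame [-0.001  -0.0005] tool axes in frame x [-0.697 -0.717] y [-0.717  0.697]
```

Both faces now carry about 10 N with almost no moment, so I hold.

Emit:
jog_arm:
  plan:
    - [[0, 0, 0], [0, 0, 0], 0.01]
    - [[0, 0, 0], [0, 0, 0], 0.01]
    - [[0, 0, 0], [0, 0, 0], 0.01]
    - [[0, 0, 0], [0, 0, 0], 0.01]
    - [[0, 0, 0], [0, 0, 0], 0.01]
    - [[0, 0, 0], [0, 0, 0], 0.01]
    - [[0, 0, 0], [0, 0, 0], 0.01]
    - [[0, 0, 0], [0, 0, 0], 0.01]

```text
clock: 17.97
position: [0.5702, 0.1741, 0.0282]
ee_rot: [0.993, -0.118, -0.003, -0.0]
ft_force: [-14.7, 5.6, 4.8]
grip_width: 0.241
grasp_force: 36.2
```

Emit:
jog_arm:
  plan:
    - [[0, 0, 0], [0, 0, 0], 0.01]
    - [[0, 0, 0], [0, 0, 0], 0.01]
    - [[0, 0, 0], [0, 0, 0], 0.01]
    - [[0, 0, 0], [0, 0, 0], 0.01]
    - [[0, 0, 0], [0, 0, 0], 0.01]
    - [[0, 0, 0], [0, 0, 0], 0.01]
    - [[0, 0, 0], [0, 0, 0], 0.01]
    - [[0, 0, 0], [0, 0, 0], 0.01]

```text
clock: 18.63
position: [0.5702, 0.1741, 0.0281]
ee_rot: [0.993, -0.118, -0.003, -0.0]
ft_force: [-13.2, 4.4, 4.2]
grip_width: 0.243
grasp_force: 36.2
```

Emit:
jog_arm:
  plan:
    - [[0, 0, 0], [0, 0, 0], 0.01]
    - [[0, 0, 0], [0, 0, 0], 0.01]
    - [[0, 0, 0], [0, 0, 0], 0.01]
    - [[0, 0, 0], [0, 0, 0], 0.01]
    - [[0, 0, 0], [0, 0, 0], 0.01]
    - [[0, 0, 0], [0, 0, 0], 0.01]
    - [[0, 0, 0], [0, 0, 0], 0.01]
    - [[0, 0, 0], [0, 0, 0], 0.01]

```text
clock: 19.3
position: [0.5702, 0.1741, 0.0281]
ee_rot: [0.993, -0.118, -0.003, -0.0]
ft_force: [-14.0, 5.4, 3.6]
grip_width: 0.248
grasp_force: 36.2
```

```bash
python3 d.py .5468 .1892 .0277;  python3 - <<'E'
from h import *
c=camera("scene");crop(c,225,215,115,95,6,"s6.png")
E
```

```text
t 19.6 pos [0.5702 0.1741 0.0281] sd [0. 0. 0.] yaw -0.2361 tilt [-0.0052  0.0012]
shift [-0.0263 -0.0092  0.0006] force in frame axes [11.5  9.8] z 3.9 mz 0.015 grip 0.246 36.231690645217896
knob in frame [-0.001  -0.0005] tool axes in frame x [-0.697 -0.717] y [-0.717  0.697]
```

View pics/s6.png

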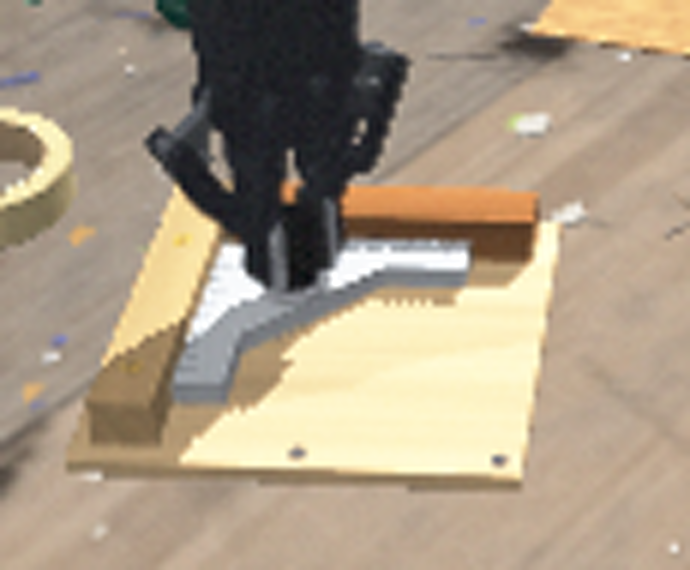

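The square is flush along both rails, with no visible gap, and the loose rail is parallel to the board edge. I back off along the diagonal and lift.

Emit:
jog_arm:
  plan:
    - [[0, 0, 0], [-0.003, 0, 0], 0.01]
    - [[0, 0, 0], [-0.006, 0, 0], 0.01]
    - [[0, 0, 0], [-0.01, 0, -0.001], 0.01]
    - [[0, 0, 0], [-0.014, 0, -0.004], 0.01]
    - [[0, 0, 0], [-0.016, 0, -0.015], 0.01]
    - [[0, 0, 0], [-0.016, 0, -0.035], 0.01]
    - [[0, 0, 0], [-0.016, 0, -0.06], 0.01]
    - [[0, 0, 0], [-0.016, 0, -0.08], 0.01]

```text
clock: 20.32
position: [0.5579, 0.176, 0.1114]
ee_rot: [0.993, -0.119, 0.001, -0.0]
ft_force: [0.3, 0.9, -2.4]
grip_width: 0.246
grasp_force: 35.5
```

```bash
python3 d.py .5778 -.2362 .10
```

```text
t 20.6167 pos [0.5583 0.176  0.111 ] sd [0.0012 0.0005 0.0026] yaw -0.2384 tilt [0.0028 0.0004]
shift [0.1162 0.396  0.0109] force in frame axes [-0.2 -0.4] z -3.1 mz -0.002 grip 0.247 35.62092840671539
knob in frame [0.0067 0.0088] tool axes in frame x [-0.699 -0.715] y [-0.715  0.699]
```

Emit:
jog_arm:
  plan:
    - [[0, 0, 0], [0.005, 0.018, 0], 0.01]
    - [[0, 0, 0], [0.016, 0.053, 0], 0.01]
    - [[0, 0, 0], [0.026, 0.09, 0], 0.01]
    - [[0, 0, 0], [0.037, 0.126, 0], 0.01]
    - [[0, 0, 0], [0.047, 0.162, 0], 0.01]
    - [[0, 0, 0], [0.057, 0.195, 0], 0.01]
    - [[0, 0, 0], [0.063, 0.215, 0], 0.01]
    - [[0, 0, 0], [0.063, 0.215, 0], 0.01]

```text
clock: 21.28
position: [0.567, -0.0549, 0.1072]
ee_rot: [0.992, -0.123, -0.001, 0.002]
ft_force: [-0.0, 0.1, -3.2]
grip_width: 0.249
grasp_force: 35.4
```

Emit:
jog_arm:
  plan:
    - [[0, 0, 0], [0.009, 0.03, 0], 0.01]
    - [[0, 0, 0], [0.018, 0.062, 0], 0.01]
    - [[0, 0, 0], [0.028, 0.094, 0], 0.01]
    - [[0, 0, 0], [0.037, 0.126, 0], 0.01]
    - [[0, 0, 0], [0.046, 0.155, 0], 0.01]
    - [[0, 0, 0], [0.053, 0.18, 0], 0.01]
    - [[0, 0, 0], [0.053, 0.18, 0], 0.01]
    - [[0, 0, 0], [0.053, 0.18, 0], 0.01]

```text
clock: 21.95
position: [0.5759, -0.2369, 0.1072]
ee_rot: [0.993, -0.12, -0.001, -0.0]
ft_force: [-0.3, 1.4, -3.4]
grip_width: 0.245
grasp_force: 35.5
```

```bash
python3 d.py .576 -.237 .0217
```

```text
t 22.25 pos [ 0.5768 -0.2343  0.108 ] sd [0.0005 0.0011 0.0005] yaw -0.2374 tilt [-0.0011  0.0009]
shift [-0.0001  0.0028  0.0863] force in frame axes [ 0.4 -0.1] z -3.6 mz 0.009 grip 0.249 35.47648072242737
knob in frame [-0.3557  0.2021] tool axes in frame x [-0.698 -0.716] y [-0.716  0.698]
```

Emit:
jog_arm:
  plan:
    - [[0, 0, 0], [0, 0.0025, 0.02], 0.01]
    - [[0, 0, 0], [0, 0.0025, 0.045], 0.01]
    - [[0, 0, 0], [0, 0.0025, 0.065], 0.01]
    - [[0, 0, 0], [0, 0.0025, 0.075], 0.01]
    - [[0, 0, 0], [0, 0.0025, 0.081], 0.01]
    - [[0, 0, 0], [0, 0.0025, 0.083], 0.01]
    - [[0, 0, 0], [0, 0.0025, 0.083], 0.01]
    - [[0, 0, 0], [0, 0.0025, 0.083], 0.01]

```text
clock: 22.92
position: [0.5773, -0.2379, 0.0271]
ee_rot: [0.993, -0.119, 0.001, 0.0]
ft_force: [-0.7, 0.2, -3.4]
grip_width: 0.246
grasp_force: 35.5
```

```bash
python3 d.py .576 -.237 .0217
python3 - <<'E'
from h import *
# loose rail angle: orange top in the top view, direction of the min-area box at z=.033
t=camera("top"); hsv=cv2.cvtColor(t["img"],cv2.COLOR_RGB2HSV)[220:305,210:305]
print(hsv[30:60:6,50:80:6,:].tolist()[:2])
m=((hsv[...,0]<14)&(hsv[...,1]>115)&(hsv[...,2]>90)).astype(np.uint8)
n,l,s,ce=cv2.connectedComponentsWithStats(m); k=1+s[1:,4].argmax(); print(s[k],ce[k]+[210,220])
v,u=np.nonzero(l==k); w=pix2w(t,np.c_[u+210,v+220],[.033]*len(u))[:,:2]
d=np.linalg.svd(w-w.mean(0))[2][0]; F=2.1032; a=np.arctan2(d[1],d[0])-F-np.pi/2
print("centre",w.mean(0),"rail angle (positive inward)",-((a+np.pi/2)%np.pi-np.pi/2))
E
```

```text
t 23.2167 pos [ 0.5771 -0.238   0.0268] sd [0.0002 0.     0.0003] yaw -0.2382 tilt [ 0.0014 -0.0007]
shift [-0.0013 -0.0007  0.0051] force in frame axes [-0.1  0. ] z -3.4 mz 0.001 grip 0.242 35.4521244764328
knob in frame [-0.3589  0.2038] tool axes in frame x [-0.699 -0.716] y [-0.716  0.699]
[[[17, 99, 159], [17, 93, 159], [16, 108, 109], [13, 129, 111], [13, 133, 119]], [[17, 95, 155], [17, 92, 164], [18, 95, 163], [16, 95, 156], [15, 119, 101]]]
[ 49  14  34  24 188] [274.72340426 245.65425532]
centre [0.56240721 0.10688853] rail angle (positive inward) 0.005849707856038222
```

The loose rail measures about 0.006 rad from square. Now the square goes down the last millimetres.

Emit:
jog_arm:
  plan:
    - [[0, 0, 0], [0, 0, 0.002], 0.01]
    - [[0, 0, 0], [0, 0, 0.0035], 0.01]
    - [[0, 0, 0], [0, 0, 0.0045], 0.01]
    - [[0, 0, 0], [0, 0, 0.005], 0.01]
    - [[0, 0, 0], [0, 0, 0.005], 0.01]
    - [[0, 0, 0], [0, 0, 0.005], 0.01]

```text
clock: 23.77
position: [0.5767, -0.2379, 0.0217]
ee_rot: [0.993, -0.119, 0.0, 0.0]
ft_force: [-2.9, 0.7, 5.0]
grip_width: 0.244
grasp_force: 36.5
```

```bash
python3 d.py .576 -.237 .0217
```

```text
t 24.0667 pos [ 0.5767 -0.2379  0.0217] sd [0. 0. 0.] yaw -0.2382 tilt [ 0.0005 -0.0005]
shift [-0.0009 -0.0007 -0.    ] force in frame axes [2.3 2.3] z 4.9 mz -0.026 grip 0.245 36.47959291934967
knob in frame [-0.3587  0.204 ] tool axes in frame x [-0.699 -0.716] y [-0.716  0.699]
```

Emit:
jog_arm:
  plan:
    - [[0, 0, 0], [0, 0, 0], 0.03]
    - [[0, 0, 0], [0, 0, 0], 0.04]
    - [[0, 0, 0], [0, 0, 0], 0.05]
    - [[0, 0, 0], [0, 0, 0], 0.06]
    - [[0, 0, 0], [0, 0, 0], 0.06]
    - [[0, 0, 0], [0, 0, 0], 0.06]

```text
clock: 24.57
position: [0.5765, -0.2378, 0.0208]
ee_rot: [0.993, -0.119, 0.0, 0.0]
ft_force: [-0.1, 0.0, -0.7]
grip_width: 0.701
grasp_force: 0.0
```

Emit:
jog_arm:
  plan:
    - [[0, 0, 0], [0, 0, -0.01], 0.06]
    - [[0, 0, 0], [0, 0, -0.03], 0.06]
    - [[0, 0, 0], [0, 0, -0.06], 0.06]
    - [[0, 0, 0], [0, 0, -0.1], 0.06]
    - [[0, 0, 0], [0, 0, -0.14], 0.06]
    - [[0, 0, 0], [0, 0, -0.16], 0.06]
    - [[0, 0, 0], [0, 0, -0.16], 0.06]
    - [[0, 0, 0], [0, 0, -0.16], 0.06]

```text
clock: 25.23
position: [0.5772, -0.238, 0.1831]
ee_rot: [0.993, -0.119, 0.002, 0.001]
ft_force: [-0.1, 0.5, -0.8]
grip_width: 0.704
grasp_force: 0.0
```

Run:
```python
from h import *
# rail and square check from the scene view, by code
t=camera("scene"); o=get_obs(); print(o["clock"],o["position"].round(3),o["grip_width"],o["ft_force"].round(1))
g=cv2.cvtColor(t["img"],cv2.COLOR_RGB2HSV)
u=w2pix(t,[[.5767,-.238,.037]])[0]; print("knob expected",u)
x,y=u.astype(int); s=g[y-18:y+19,x-18:x+19,2]; v,w=np.nonzero(s<50); print("dark blob",len(v),w.mean()+x-18,v.mean()+y-18)
r=g[230:275,255:325]; m=((r[...,0]<14)&(r[...,1]>150)&(r[...,2]>150)).astype(np.uint8)
n,l,st,ce=cv2.connectedComponentsWithStats(m);k=1+st[1:,4].argmax();v,uu=np.nonzero(l==k);P=pix2w(t,np.c_[uu+255,v+230],[.033]*len(v))[:,:2]
d=np.linalg.svd(P-P.mean(0))[2][0];a=np.arctan2(d[1],d[0])-2.1089-np.pi/2;print(st[k],"rail",-((a+np.pi/2)%np.pi-np.pi/2))
```

```text
25.2833 [ 0.576 -0.238  0.181] 0.7040303314881118 [-0.6 -0.9 -1.2]
knob expected [348.02106912 201.80698026]
dark blob 66 351.42424242424244 198.36363636363637
[13 16  9  5 15] rail -0.5859207521325454
```

Run:
```python
from h import *
from scipy.optimize import minimize
# rail angle by overlap of the projected rail box with the orange/brown mask, in both views
def est(c,img,q,h0):
    hsv=cv2.cvtColor(img,cv2.COLOR_RGB2HSV); x,y,w,h=h0
    z=np.zeros(img.shape[:2],np.uint8); z[y:y+h,x:x+w]=1
    m=((hsv[...,0]<14)&(hsv[...,1]>125)).astype(np.uint8)*z
    n,l,s,_=cv2.connectedComponentsWithStats(m);k=1+s[1:,4].argmax();m=(l==k).astype(np.uint8)
    C,S=np.cos(q[2]),np.sin(q[2]); B=np.array([[x,y,zz] for x in(-.03,0) for y in(.003,.15) for zz in(0,.024)]);best=[]
    for a in np.arange(-.06,.2,.004):
      for dx in(-.004,-.002,0,.002):
       for dy in (-.003,0,.003):
        p=B[:,:2]-[-.015,.014]; ca,sa=np.cos(-a),np.sin(-a)
        p=p@np.array([[ca,sa],[-sa,ca]])+[-.015-.042+dx,.014-.042+dy]
        W=np.c_[q[0]+C*p[:,0]-S*p[:,1],q[1]+S*p[:,0]+C*p[:,1],B[:,2]+.009]
        im=np.zeros((1600,2560),np.uint8);cv2.fillConvexPoly(im,cv2.convexHull(((w2pix(c,W)+.5)*4).round().astype(np.int32)),1)
        f=cv2.resize(im.astype(np.float32),(640,400),interpolation=cv2.INTER_AREA)
        best.append((np.minimum(f,m).sum()/np.maximum(f,m).sum(),round(a,3),dx,dy))
    print(s[k][4],sorted(best)[::-1][:4])
t,s=camera("top"),camera("scene")
rd=lambda n:cv2.imread(n)[:,:,::-1].copy()
for im in(rd("pics/top0.png"),t["img"]): est(t,im,[.571,.1764,2.1032],(230,220,75,60))
for im in(rd("pics/scene0.png"),s["img"]): est(s,im,[.5677,.1731,2.1089],(255,235,70,35))
```

```text
259 [(np.float32(0.54609084), np.float64(0.172), -0.004, 0.003), (np.float32(0.54601794), np.float64(0.168), -0.004, 0), (np.float32(0.545048), np.float64(0.108), 0, 0), (np.float32(0.5449401), np.float64(0.16), -0.002, 0)]
192 [(np.float32(0.3963092), np.float64(0.016), -0.002, 0), (np.float32(0.39582527), np.float64(0.028), -0.004, -0.003), (np.float32(0.39533985), np.float64(0.016), -0.004, 0), (np.float32(0.39508238), np.float64(0.008), 0, 0)]
326 [(np.float32(0.50284666), np.float64(0.12), -0.002, -0.003), (np.float32(0.50279707), np.float64(0.128), -0.002, 0), (np.float32(0.50269955), np.float64(0.128), -0.002, -0.003), (np.float32(0.5026506), np.float64(0.136), -0.002, 0)]
358 [(np.float32(0.55685246), np.float64(0.004), -0.002, 0), (np.float32(0.55663586), np.float64(0.012), -0.002, 0), (np.float32(0.55663586), np.float64(0.008), -0.002, 0), (np.float32(0.5564845), np.float64(0.02), -0.002, 0)]
```

```bash
python3 -c "
from workcell import *
print(hand_in())"
```

```text
the job is handed in; nothing more can be done
None
```

I pressed the square flush into the corner at about 10–12 N per rail for over 2 s and laid it back near the middle of the mat, leaving the loose rail about 0.006 rad from square (camera estimate, give or take 0.01); the job is handed in, with no verdict returned.

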